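# Clamp a cutting die in the quick-release vise

## Task

The small cutting die standing in the vise has to be held for honing. Squeeze the vise's release lever against the upright grip beside it, and with the lever squeezed slide the jaw gently up to the die until it holds the die square against the stop plate with a light but definite push; let go of the lever there so that the carriage locks, then turn the screw knob clockwise until the die is clamped tight and take the hand away. Leave the other loose things where they are.

Things in the scene. Friction and masses are not known exactly. Their poses are not given: they have to be found in the camera images.
- vise: Fixed frame of the vise, 350 x 100 mm, bolted down. Origin on its centreline at board height; +x along the bed toward the fixed jaw, z up; '(vise)' below = mm in this frame. Bed top z 20. Fixed jaw x 119 to 153, top z 58. Before it a stop plate (94 wide, z 22 to 56): its face, looking to -x, is set anew each time between x 89 and 105 and is not reported.
- die_block: The work: a strip-steel cutting die, rounded oblong, 88 mm along its own x, about 36 mm across its own y (flat sides), 30 mm high; origin at the centre of its underside. It stands loose on the bed between the jaws, its length across the vise, and slides when pushed. 0.2 kg.
- carriage (a joint): Travel of the sliding carriage along the vise's +x, m: 0 fully back, 0.098 fully forward. The carriage (grey block, x -170 to -50 (vise) at 0, top z 48) carries the grip, lever, knob and jaw. Slides with 4 N of friction while the lever is squeezed; let go, a shoe on the serrated rail locks it anywhere; the lock slips above some 20 N.
- grip_post (a point): Fixed upright steel grip on the carriage, 26 mm along the vise, 8 mm thick across it, z 48 to 100 mm. This point is in its middle at z 85, at (x -145 + travel, y 12) (vise).
- lever_blade (a point): Release lever: steel blade beside the grip, 24 mm along the vise, 7 thick, top z 102; this point in its middle, z 85, at (x -145 + travel, y -32) (vise) when let go. Grip and lever, 52 mm over their outer faces, are squeezed together across the vise (its y). Hinged low; about 20 N here swings it fully (11 mm toward the grip); springs back when let go.
- release_lever (a joint): Lever angle, rad: 0 to -0.1 let go (carriage locked), 0.22 fully squeezed; the carriage is free above about 0.05.
- jaw_face (a point): Top middle of the moving jaw's face (z 56 mm), which looks to the vise's +x; at x -10 + travel (vise) when unloaded. The jaw is 94 mm wide, z 22 to 56 mm. It is sprung on the screw: it gives 1 mm for each 8 N.
- screw_knob (a joint): Screw knob angle, rad: 0 backed off (start), grows clockwise seen from above, end stop at 2.4. Drives the jaw forward 1.2 mm per rad (2.9 mm in all), so the jaw must already bear on the die when the lever is let go. Needs 0.12 N m unloaded, 0.15 N m when tight; stays where it is left.
- knob_grip (a point): On the knob's upright axis, in the middle of its black bar handle: bar 50 mm long, 13 mm thick, z 68 to 94 mm, this point at z 82; at (x -75 + travel, y 0) (vise). At knob angle 0 the bar lies across the vise (along this point's own y); this point's axes turn with the knob.
- weight_block: Bystander: steel paper weight with a turned wooden knob, 50 x 62 x 48 mm, loose on the board beside the vise.
- scriber: Bystander: slim scriber with a wooden handle, 140 mm long, 13 mm thick, loose on the board beside the vise.
- awl: Bystander: awl with a turned wooden handle, 132 mm long, 26 mm thick, loose on the board beyond the vise's back end.
There are look-alikes about, which are no part of the job. What is shaped like the die_block but turquoise or yellow is not meant.

How it is judged:
By the outcome, as a careful person would: the job done as asked, in the order asked, and still so for the second after the job is handed in, with the robot touching nothing.
It also fails if it takes over 64 s, if anything falls off the work surface, if the arm or the gripper's body presses on something with over 40 N, if the wrist force passes 120 N, or if a joint passes its speed limit or range.

## Robot

A 6-joint arm with a two-finger parallel gripper is mounted at the origin on a cart in front of the work surface, level with it; the furniture and walls round the work are solid. World frame = base frame: x ahead of the robot, y to its left, z up, the work surface at z = 0. Lengths are in m, angles in degrees, forces in N, time in s.
With the tool pointing down it reaches from about 0.375 to 0.9 m from the base axis. Payload 3.1 kg.
Tool frame: the origin (TCP) lies midway between the tips of the shut fingers; the grasp point (between the pads) lies 19 mm behind it; z points along the fingers, y is the direction in which the jaws open and shut (so a half turn about z gives the same grasp; the last joint's range is limited). The gripper opens to 87 mm and grips with 3 to 60 N. Pads are 19 mm wide; open, the fingers measure 117 mm over their backs; the gripper's body (75 mm by 190 mm) begins 51 mm behind the grasp point.
Start: joints at [62.825, 30.224, 82.088, -0, 67.689, -10.227], TCP at [0.182, 0.598, 0.223] pointing down, gripper open.
Joint ranges: [-176.69, 176.69], [-43.24, 126.21], [12.49, 139.97], [-82, 262], [0, 151.66], [-163.58, 163.58]. Speed limits (degrees/s): [159.86, 159.86, 180, 180, 180, 180].

## Interface

Orientations are given as a 3x3 rotation matrix whose columns are the frame's x, y, z axes.
In Python, from rig import status, vision, bot, models gives the robot as it stands.
- The arm moves only by the tool send_rows, never from a script. Its argument "moves" is a list of rows, each a list of 7 numbers: the shift along the tool's x, y, z in units of 25 mm (1.0 is 25 mm), then the turn, a rotation vector about the tool's x, y, z in units of 10 degrees (1.0 is 10 degrees), then the closure, from -1 (fully open) to 1 (shut), so that 0 is half open. In form: [[dx, dy, dz, rx, ry, rz, hand], ...]. A call has 1 to 12 rows; each row shifts and turns the commanded pose from where the row before left it, along the tool's axes as they then stand; what a row does not reach is not made up. A row lasts 1/8 s, in which the tool goes at most 62.5 mm and 10.7 degrees, less where a joint would pass 70% of its speed; a pose out of reach is approached as far as the arm can. A call is refused whole if a number of a shift passes 1 or a number of a turn 1, either way. A call with a gripper value outside its range is refused whole. The fingers move at their own pace and stop on an object; the grip force is fixed at half the most. Time passes only in rows, so rows that do not move let the fingers close. It gives the time, the measured TCP pose, the force and the opening at its end, in the units of the state.
- status.read_state(): the state, without advancing time (a new reading comes with each control period).
- vision.capture(name): name is "scene" or "top" or "wrist"; returns a dict with "img" (420x560x3 uint8, red, green, blue), "depth" (420x560 float32, m along the optical axis (not along the pixel's ray), 0 where there is no reading), "fx", "fy", "cx", "cy" (pixels), "distortion" ([k1, k2, p1, p2, k3] as OpenCV has them; the pictures are not rectified), "pose" (4x4, takes a point from camera to world coordinates); the wrist camera has in their place "hand_eye" (4x4, takes a point from camera to tool coordinates, whose origin is the TCP and whose axes are the flange's). Camera axes: x right, y up, looking along -z (the intrinsics and any distortion apply to the point x, -y, -z); pixel columns grow to the right and rows downward; lengths in m; the calibration is good to about 2 mm. A picture is of the moment at which its call begins: read the wrist's pose just before it.
- bot.hand_in(): hands the job in, once; it reports no verdict.
Trained networks look in the newest picture that a camera, given by its name, has taken for a name from the list of things; names that differ only in an ending like _2 or _b are one class to them, and where a whole thing is asked for, a point or a joint stands for the part that bears it (a point fixed in the world has none). Each returns a list of dicts, best first, with "confidence" (0 to 1); they miss things now and then, are a little off and sometimes report something else, mostly with a low value. They report only what shows in the picture. A call takes as long as a camera call. They do not tell look-alikes from the thing itself.
- models.masks_of(camera, name): "mask" (420x560 bool, what is visible of it) and "extent" ([left, top, right, bottom] in pixels, round what is visible of it).
- models.landmark_of(camera, name): "point" ([column, row] in pixels: a listed point, or the origin of a listed thing).
The state is a dict: "time_s": time; "joint_positions": joint angles; "qvel": joint speeds; "tau": joint torques, N m; "position": TCP position; "tcp_rot": TCP orientation; "force": force on the tool from outside, world axes, zero at the start; "moment": the same for the moment, N m; "opening": opening from 0.0 (shut) to 1.0 (fully open).
Only numpy, scipy, OpenCV 4.12 (cv2) and the standard library are available. Lean on these libraries where they do the work, as an engineer would, in place of code of your own. Each camera call takes 0.05 s, during which the arm holds its last target.

## Working session

There is one attempt and no reset: what is moved stays moved. The work goes in short steps, Python scripts to look and compute and a tool call to move; the robot and the scene stay as the last step left them, time stands still between calls to the robot, and variables do not carry over. Pictures are saved under pics/ and viewed, and the job is handed in when it is done.

Besides the shell and the picture viewer there is one more tool, called after "Request:" as a command line: name --pt "numbers of a row" for each row, then --argument value for the rest. send_rows: Moves the arm, as the interface text tells. Its arguments: {"type":"object","properties":{"moves":{"type":"array"}},"required":["moves"]}

```bash
mkdir -p pics; ls
cat > h.py <<'E'
import numpy as np, cv2
from rig import status, vision, bot, models
def cap(n,save=None):
    s=status.read_state(); c=vision.capture(n)
    if 'pose' not in c or c.get('pose') is None:
        T=np.eye(4);T[:3,:3]=np.array(s['tcp_rot']);T[:3,3]=s['position'];c['pose']=T@np.array(c['hand_eye'])
    c['pose']=np.array(c['pose'])
    if save: cv2.imwrite('pics/'+save,c['img'][:,:,::-1])
    return c
def K(c): return np.array([[c['fx'],0,c['cx']],[0,c['fy'],c['cy']],[0,0,1.]])
def rays(c,uv):
    p=cv2.undistortPoints(np.array(uv,float).reshape(-1,1,2),K(c),np.array(c['distortion'],float)).reshape(-1,2)
    return np.c_[p[:,0],-p[:,1],-np.ones(len(p))]
def atz(c,uv,z):
    d=rays(c,uv)@c['pose'][:3,:3].T;o=c['pose'][:3,3]
    return o+d*((z-o[2])/d[:,2])[:,None]
def bydepth(c,uv):
    uv=np.array(uv,float).reshape(-1,2);r=rays(c,uv)
    D=c['depth'][uv[:,1].round().astype(int),uv[:,0].round().astype(int)]
    return (r*D[:,None])@c['pose'][:3,:3].T+c['pose'][:3,3]
def proj(c,P):
    q=(np.atleast_2d(P)-c['pose'][:3,3])@c['pose'][:3,:3]
    q=q*[1,-1,-1]
    return cv2.projectPoints(q,np.zeros(3),np.zeros(3),K(c),np.array(c['distortion'],float))[0].reshape(-1,2)
E
python3 - <<'E'
from h import *
s=status.read_state();print(s)
for n in ['scene','top','wrist']:
    c=cap(n,n+'0.png');print(n,c['pose'].round(3).tolist(),c['fx'],c['distortion'])
    for k in ['vise','die_block','grip_post','lever_blade','knob_grip','jaw_face']:
        print(k,[(round(d['confidence'],2),np.round(d['point']).tolist()) for d in models.landmark_of(n,k)])
E
```

```text
pics
{'time_s': 0.0, 'joint_positions': array([ 6.28254313e+01,  3.02790545e+01,  8.21556216e+01,  2.06536092e-03,
        6.76894757e+01, -1.02285110e+01]), 'qvel': array([ 0.00481342,  0.05021297, -0.050825  , -0.0102465 ,  0.01526814,
        0.03624216]), 'tau': array([-1.55434755e-03, -4.40047753e+01, -1.76584393e+01,  6.32114941e-02,
        5.84504195e-02, -1.23763834e-04]), 'position': array([0.18180737, 0.59721404, 0.22157494]), 'tcp_rot': array([[-9.56575379e-01,  2.91483284e-01, -1.01927714e-03],
       [ 2.91484767e-01,  9.56573559e-01, -1.91244515e-03],
       [ 4.17567766e-04, -2.12650170e-03, -9.99997652e-01]]), 'force': array([ 1.22821757, -0.74096173,  0.55725549]), 'moment': array([0.04556313, 0.0423308 , 0.0178214 ]), 'opening': 1.000826194637215}
scene [[0.637, 0.507, -0.58, -0.043], [-0.771, 0.414, -0.484, -0.509], [-0.005, 0.756, 0.655, 0.73], [0.0, 0.0, 0.0, 1.0]] 528.3823460109163 [-0.09864336  0.          0.          0.          0.        ]
vise [(0.83, [254.0, 228.0])]
die_block [(0.82, [237.0, 208.0]), (0.71, [293.0, 342.0]), (0.57, [256.0, 208.0]), (0.56, 
[... 178 characters left out ...]
)]
top [[0.023, 0.999, -0.047, 0.473], [-1.0, 0.024, 0.014, -0.029], [0.015, 0.047, 0.999, 1.196], [0.0, 0.0, 0.0, 1.0]] 471.9943743262936 [0.05437284 0.         0.         0.         0.        ]
vise [(0.9, [250.0, 201.0])]
die_block [(0.83, [341.0, 270.0]), (0.82, [226.0, 201.0])]
grip_post [(0.93, [310.0, 212.0])]
lever_blade [(0.64, [308.0, 194.0])]
knob_grip [(0.64, [277.0, 208.0])]
jaw_face [(0.52, [248.0, 203.0])]
wrist [[0.292, -0.912, -0.288, 0.103], [0.956, 0.279, 0.087, 0.622], [0.001, -0.301, 0.954, 0.384], [0.0, 0.0, 0.0, 1.0]] 359.7790691069077 [-0.00898117  0.          0.          0.          0.        ]
vise []
die_block []
grip_post []
lever_blade []
knob_grip []
jaw_face []
```

View pics/scene0.png

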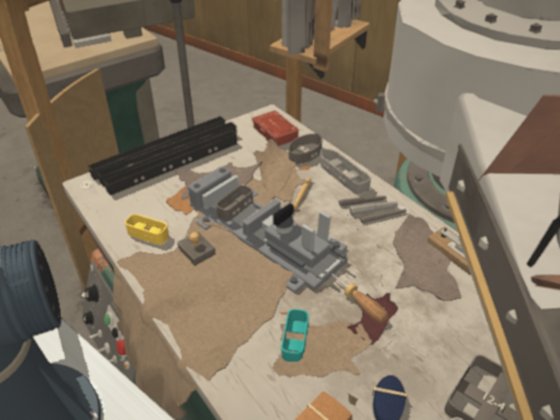

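View pics/top0.png

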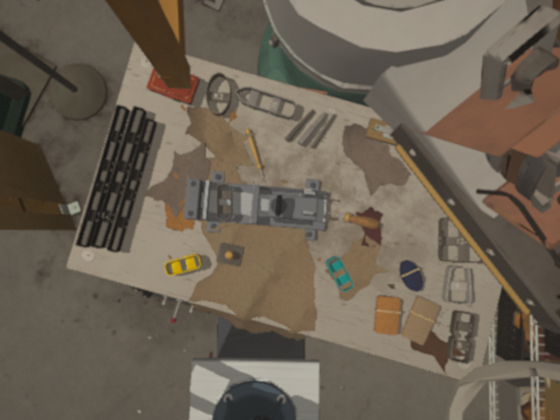

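Run:
```python
from h import *
c=cap('top');cs=cap('scene')
im=cv2.resize(c['img'][160:250,170:350,::-1],None,fx=4.4,fy=4.4,interpolation=cv2.INTER_CUBIC);cv2.imwrite('pics/topc.png',im)
im=cv2.resize(cs['img'][150:310,170:370,::-1],None,fx=3.7,fy=3.7,interpolation=cv2.INTER_CUBIC);cv2.imwrite('pics/scc.png',im)
Z=dict(vise=0,die_block=.02,grip_post=.085,lever_blade=.085,knob_grip=.082,jaw_face=.056)
for n,cc in [('top',c),('scene',cs)]:
    for k,z in Z.items():
        for d in models.landmark_of(n,k):
            if d['confidence']>.5: print(n,k,round(d['confidence'],2),np.round(d['point']),atz(cc,[d['point']],z).round(4)[0])
```

```text
top vise 0.96 [250. 204.] [0.5396 0.0233 0.    ]
top die_block 0.95 [225. 201.] [0.545  0.0853 0.02  ]
top die_block 0.64 [183. 266.] [0.3824 0.1834 0.02  ]
top die_block 0.63 [338. 272.] [ 0.3758 -0.1988  0.02  ]
top grip_post 0.7 [309. 212.] [ 0.5214 -0.1183  0.085 ]
top jaw_face 0.56 [251. 204.] [0.5377 0.0199 0.056 ]
scene vise 0.94 [252. 228.] [0.5332 0.0313 0.    ]
scene die_block 0.91 [297. 342.] [ 0.3608 -0.2177  0.02  ]
scene die_block 0.66 [308. 233.] [ 0.5763 -0.0778  0.02  ]
scene die_block 0.6 [231. 207.] [0.5394 0.0926 0.02  ]
scene grip_post 0.95 [308. 231.] [ 0.5251 -0.1138  0.085 ]
scene lever_blade 0.79 [322. 221.] [ 0.5617 -0.1185  0.085 ]
scene knob_grip 0.97 [282. 213.] [ 0.5345 -0.046   0.082 ]
scene jaw_face 0.62 [256. 208.] [0.5388 0.0214 0.056 ]
```

View pics/topc.png

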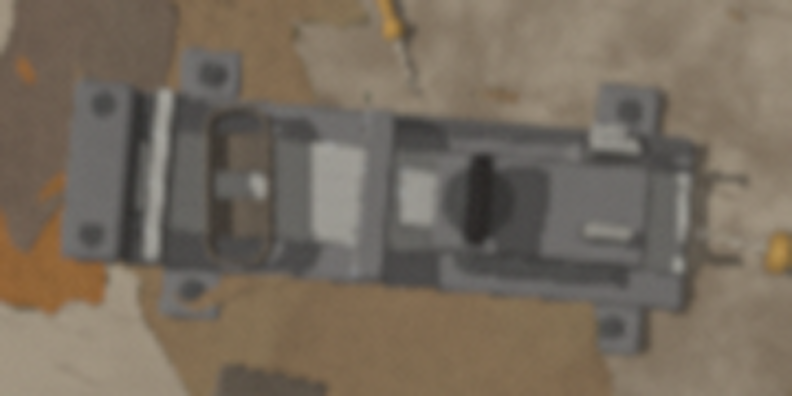

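View pics/scc.png

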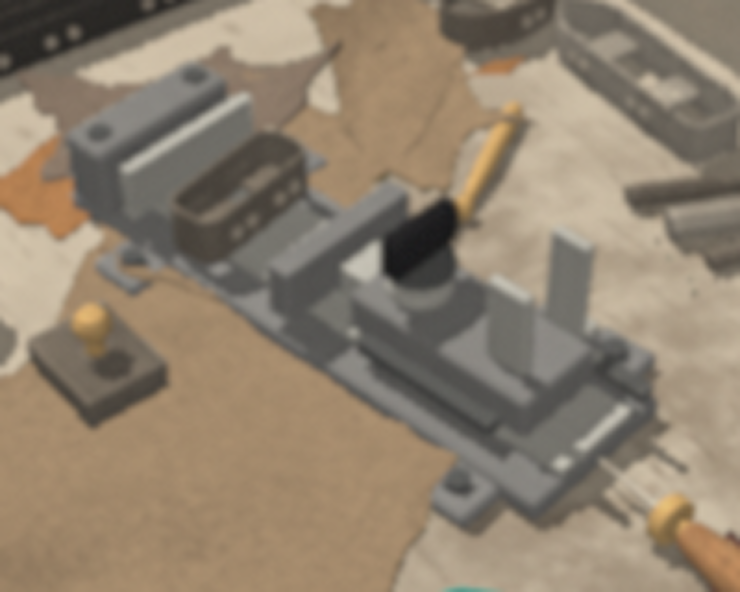

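```bash
cat >> h.py <<'E'
from scipy.linalg import logm,expm
from scipy.spatial.transform import Rotation as R
def pose(p,tx):  # tool x heading deg, pointing down
    a=np.radians(tx);x=np.array([np.cos(a),np.sin(a),0]);z=np.array([0,0,-1.])
    T=np.eye(4);T[:3,:3]=np.c_[x,np.cross(z,x),z];T[:3,3]=p;return T
def now():
    s=status.read_state();T=np.eye(4);T[:3,:3]=R.from_matrix(np.array(s['tcp_rot'])).as_matrix();T[:3,3]=s['position'];return T
def go(T1,N,T0=None):
    T0=now() if T0 is None else T0
    D=expm(np.real(logm(np.linalg.inv(T0)@T1))/N)
    print(N,'rows',np.r_[D[:3,3]/.025,np.degrees(R.from_matrix(D[:3,:3]).as_rotvec())/10].round(3).tolist())
E
python3 - <<'E'
from h import *
go(pose([.535,-.06,.25],87),36)
E
```

```text
36 rows [-0.885, -0.122, -0.03, 0.0, 0.0, 0.211]
```

Request:
send_rows --pt "-0.885 -0.122 -0.03 0 0 0.211 -1" --pt "-0.885 -0.122 -0.03 0 0 0.211 -1" --pt "-0.885 -0.122 -0.03 0 0 0.211 -1" --pt "-0.885 -0.122 -0.03 0 0 0.211 -1" --pt "-0.885 -0.122 -0.03 0 0 0.211 -1" --pt "-0.885 -0.122 -0.03 0 0 0.211 -1" --pt "-0.885 -0.122 -0.03 0 0 0.211 -1" --pt "-0.885 -0.122 -0.03 0 0 0.211 -1" --pt "-0.885 -0.122 -0.03 0 0 0.211 -1" --pt "-0.885 -0.122 -0.03 0 0 0.211 -1" --pt "-0.885 -0.122 -0.03 0 0 0.211 -1" --pt "-0.885 -0.122 -0.03 0 0 0.211 -1"

```text
time_s: 3.25
position: [0.397, 0.439, 0.2316]
tcp_rot: [[-0.738, 0.674, 0.0], [0.674, 0.738, 0.0], [0.0, 0.0, -1.0]]
force: [-1.1, -0.1, -0.4]
opening: 0.997
```

Request:
send_rows --pt "-0.885 -0.122 -0.03 0 0 0.211 -1" --pt "-0.885 -0.122 -0.03 0 0 0.211 -1" --pt "-0.885 -0.122 -0.03 0 0 0.211 -1" --pt "-0.885 -0.122 -0.03 0 0 0.211 -1" --pt "-0.885 -0.122 -0.03 0 0 0.211 -1" --pt "-0.885 -0.122 -0.03 0 0 0.211 -1" --pt "-0.885 -0.122 -0.03 0 0 0.211 -1" --pt "-0.885 -0.122 -0.03 0 0 0.211 -1" --pt "-0.885 -0.122 -0.03 0 0 0.211 -1" --pt "-0.885 -0.122 -0.03 0 0 0.211 -1" --pt "-0.885 -0.122 -0.03 0 0 0.211 -1" --pt "-0.885 -0.122 -0.03 0 0 0.211 -1"

```text
time_s: 4.75
position: [0.5224, 0.2046, 0.2406]
tcp_rot: [[-0.379, 0.925, 0.0], [0.925, 0.379, -0.0], [-0.0, 0.0, -1.0]]
force: [-0.5, 0.4, -0.4]
opening: 1.003
```

Request:
send_rows --pt "-0.885 -0.122 -0.03 0 0 0.211 -1" --pt "-0.885 -0.122 -0.03 0 0 0.211 -1" --pt "-0.885 -0.122 -0.03 0 0 0.211 -1" --pt "-0.885 -0.122 -0.03 0 0 0.211 -1" --pt "-0.885 -0.122 -0.03 0 0 0.211 -1" --pt "-0.885 -0.122 -0.03 0 0 0.211 -1" --pt "-0.885 -0.122 -0.03 0 0 0.211 -1" --pt "-0.885 -0.122 -0.03 0 0 0.211 -1" --pt "-0.885 -0.122 -0.03 0 0 0.211 -1" --pt "-0.885 -0.122 -0.03 0 0 0.211 -1" --pt "-0.885 -0.122 -0.03 0 0 0.211 -1" --pt "-0.885 -0.122 -0.03 0 0 0.211 -1"

```text
time_s: 6.25
position: [0.5355, -0.0609, 0.2497]
tcp_rot: [[0.053, 0.999, 0.0], [0.999, -0.053, -0.0], [-0.0, 0.0, -1.0]]
force: [0.7, 0.2, 0.2]
opening: 1.003
```

Run:
```python
from h import *
c=cap('wrist','w1.png');s=status.read_state();print(s['time_s'],s['position'],s['tcp_rot'],s['joint_positions'],s['force'])
Z=dict(vise=0,die_block=.02,grip_post=.085,lever_blade=.085,knob_grip=.082,jaw_face=.056)
for k,z in Z.items():
    for d in models.landmark_of('wrist',k):
        print(k,round(d['confidence'],2),np.round(d['point'],1),atz(c,[d['point']],z).round(4)[0])
np.save('w1d.npy',c['depth'])
import pickle;pickle.dump(c,open('w1.pkl','wb'))
```

```text
6.3 [ 0.53550028 -0.06344053  0.24978216] [[ 5.52140268e-02  9.98474518e-01  2.18742519e-04]
 [ 9.98471408e-01 -5.52133032e-02 -2.51783138e-03]
 [-2.50191298e-03  3.57427760e-04 -9.99996806e-01]] [-18.55834657  21.71358644  92.59637691  -0.14575518  65.63231084
 -15.33315158] [-0.02793561 -0.85305418  0.32767797]
die_block 0.68 [283.9  26. ] [0.5439 0.0836 0.02  ]
grip_post 0.8 [262.9 240.2] [ 0.5124 -0.116   0.085 ]
lever_blade 0.69 [311.4 243.1] [ 0.5598 -0.1217  0.085 ]
lever_blade 0.33 [284.1  23.4] [0.5434 0.0752 0.085 ]
knob_grip 0.6 [280.6 169.5] [ 0.5337 -0.0472  0.082 ]
jaw_face 0.69 [279.9  98. ] [0.5364 0.0161 0.056 ]
jaw_face 0.62 [279.7  87.2] [0.5368 0.0259 0.056 ]
jaw_face 0.54 [284.  169.5] [ 0.5366 -0.0528  0.056 ]
```

View pics/w1.png

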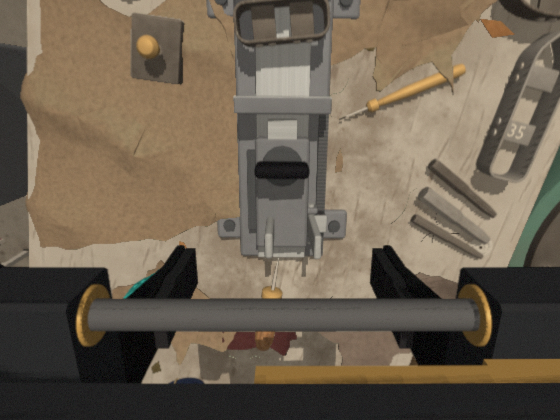

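Run:
```python
from h import *
import pickle;c=pickle.load(open('w1.pkl','rb'))
vv,uu=np.mgrid[0:265,200:350];uv=np.c_[uu.ravel(),vv.ravel()]
P=bydepth(c,uv);ok=c['depth'][uv[:,1],uv[:,0]]>0;P=P[ok];uv=uv[ok]
print(ok.mean())
def cl(name,u0,u1,v0,v1,z0,z1):
    m=(uv[:,0]>=u0)&(uv[:,0]<u1)&(uv[:,1]>=v0)&(uv[:,1]<v1)&(P[:,2]>z0)&(P[:,2]<z1)
    Q=P[m]
    if len(Q)<4: print(name,len(Q));return
    r=cv2.minAreaRect((Q[:,:2]*1000).astype(np.float32))
    print(name,len(Q),'min',Q.min(0).round(4),'max',Q.max(0).round(4),'med',np.median(Q,0).round(4),np.round(r[0],1),np.round(r[1],1),round(r[2],2))
cl('knob',245,320,150,185,.085,.11)
cl('grip',250,290,210,265,.09,.115)
cl('lever',300,340,205,265,.09,.115)
cl('jaw',225,340,90,115,.05,.065)
cl('die',225,340,0,50,.04,.06)
cl('bedtop',240,330,60,90,.01,.03)
cl('carr',245,320,190,225,.04,.055)
im=cv2.resize(c['img'][0:270,200:360,::-1],None,fx=3,fy=3,interpolation=cv2.INTER_CUBIC)[:600]
cv2.imwrite('pics/w1a.png',im);
cv2.imwrite('pics/w1b.png',cv2.resize(c['img'][140:270,200:360,::-1],None,fx=4.5,fy=4.5,interpolation=cv2.INTER_CUBIC))
```

```text
0.9964025157232704
knob 783 min [ 0.5102 -0.0537  0.0852] max [ 0.5596 -0.039   0.0953] med [ 0.5344 -0.0456  0.0924] [535.  -46.3] [12.6 49.3] 87.05
grip 211 min [ 0.5144 -0.1285  0.0902] max [ 0.5224 -0.1027  0.1007] med [ 0.5186 -0.1135  0.0983] [ 518.4 -115.6] [25.7  6.8] 86.59
lever 220 min [ 0.5604 -0.1298  0.09  ] max [ 0.5684 -0.1065  0.1022] med [ 0.5639 -0.1161  0.1004] [ 564.4 -118.2] [23.5  7.2] 87.2
jaw 1743 min [ 4.915e-01 -3.000e-04  5.010e-02] max [0.5851 0.0212 0.0577] med [0.5384 0.0104 0.0549] [538.2  10.2] [16.5 94.1] 86.19
die 834 min [0.4973 0.0672 0.04  ] max [0.5851 0.1024 0.0518] med [0.5309 0.0778 0.0485] [541.2  84.2] [35.1 87.7] 88.99
bedtop 2692 min [0.4945 0.0219 0.01  ] max [0.5889 0.0552 0.022 ] med [0.5421 0.0386 0.0183] [542.2  38.6] [28.7 94.1] 86.93
carr 1864 min [ 0.5029 -0.1175  0.0401] max [ 0.5699 -0.0751  0.0549] med [ 0.5341 -0.0956  0.047 ] [537.2 -96. ] [40.1 66.1] 86.13
```

View pics/w1b.png

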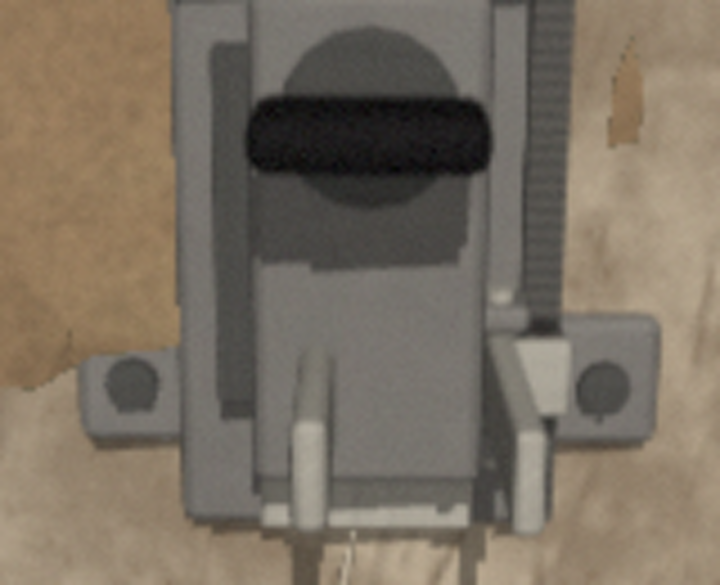

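Run:
```python
from h import *
go(pose([.5346,-.1165,.125],86.9),5)
go(pose([.5346,-.1165,.066],86.9),4,pose([.5346,-.1165,.125],86.9))
```

```text
5 rows [-0.462, 0.015, 0.996, -0.0, -0.0, 0.005]
4 rows [0.0, -0.0, 0.59, 0.0, 0.0, -0.0]
```

Request:
send_rows --pt "-0.462 0.015 0.996 0 0 0.005 -1" --pt "-0.462 0.015 0.996 0 0 0.005 -1" --pt "-0.462 0.015 0.996 0 0 0.005 -1" --pt "-0.462 0.015 0.996 0 0 0.005 -1" --pt "-0.462 0.015 0.996 0 0 0.005 -1" --pt "0 0 0 0 0 0 -1" --pt "0 0 0 0 0 0 -1"

```text
time_s: 7.48
position: [0.5351, -0.1167, 0.1257]
tcp_rot: [[0.054, 0.999, 0.001], [0.999, -0.054, -0.0], [-0.0, 0.001, -1.0]]
force: [0.9, 0.1, -0.5]
opening: 1.0
```

Run:
```python
from h import *
c=cap('wrist','w2.png');s=status.read_state();print(s['time_s'],s['position'],s['qvel'],s['force'],s['moment'],s['joint_positions'])
go(pose([.5346,-.1165,.066],86.9),3)
```

```text
7.525 [ 0.5353681  -0.11681373  0.1260212 ] [-0.09932873 -0.38137454 -0.17392669 -0.13281289 -0.10182653 -0.02404132] [ 0.27174538  0.4855187  -0.37270326] [-0.10073271  0.05640735 -0.02751098] [-2.40024062e+01  3.20628133e+01  9.84055750e+01  1.52358303e-02
  4.94350778e+01 -2.09070777e+01]
3 rows [0.004, -0.011, 0.8, 0.003, 0.001, -0.0]
```

View pics/w2.png

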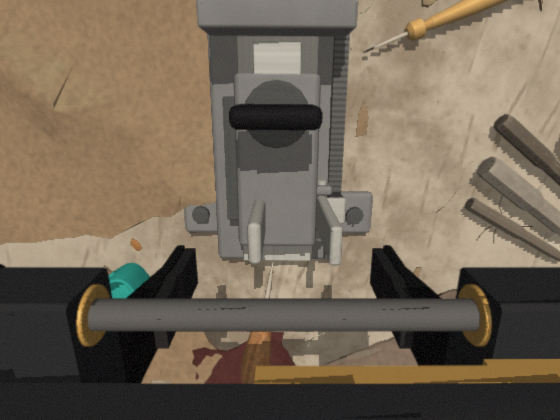

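Request:
send_rows --pt "0 0 0.8 0 0 0 -1" --pt "0 0 0.8 0 0 0 -1" --pt "0 0 0.8 0 0 0 -1" --pt "0 0 0 0 0 0 -1" --pt "0 0 0 0 0 0 0" --pt "0 0 0 0 0 0 0"

```text
time_s: 8.28
position: [0.5355, -0.1175, 0.0663]
tcp_rot: [[0.055, 0.998, 0.002], [0.998, -0.055, -0.001], [-0.001, 0.002, -1.0]]
force: [0.6, -0.4, 0.1]
opening: 0.853
```

Request:
send_rows --pt "0 0 0 0 0 0 1" --pt "0 0 0 0 0 0 1" --pt "0 0 0 0 0 0 1" --pt "0 0 0 0 0 0 1" --pt "0 0 0 0 0 0 1" --pt "0 0 0 0 0 0 1"

```text
time_s: 9.02
position: [0.5363, -0.1179, 0.0656]
tcp_rot: [[0.056, 0.998, 0.004], [0.998, -0.056, -0.001], [-0.001, 0.004, -1.0]]
force: [4.2, -0.0, 1.5]
opening: 0.504
```

Run:
```python
from h import *
c=cap('wrist','w3.png');s=status.read_state();print(s['time_s'],s['position'],s['force'],s['moment'],s['opening']*87)
```

```text
9.075 [ 0.53629283 -0.11791946  0.06564723] [ 4.23111953 -0.85699861  0.76811236] [-0.03786489 -1.81655846  0.04056947] 43.661424509727716
```

View pics/w3.png

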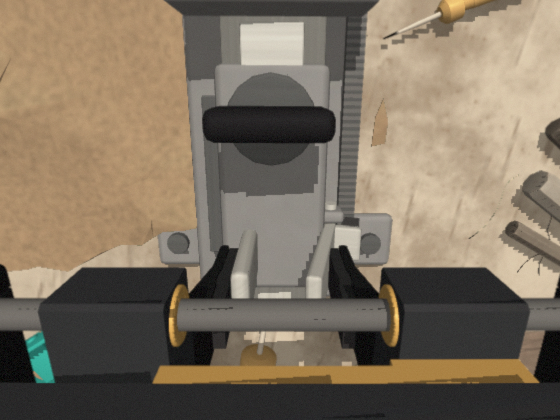

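Request:
send_rows --pt "0.1 0 0 0 0 0 1" --pt "0.1 0 0 0 0 0 1" --pt "0.2 0 0 0 0 0 1" --pt "0.2 0 0 0 0 0 1" --pt "0.2 0 0 0 0 0 1"

```text
time_s: 9.7
position: [0.5374, -0.0992, 0.0656]
tcp_rot: [[0.054, 0.999, 0.004], [0.999, -0.054, -0.004], [-0.003, 0.004, -1.0]]
force: [3.4, -4.6, 0.7]
opening: 0.508
```

Run:
```python
from h import *
c=cap('wrist','w4.png');s=status.read_state();print(s['time_s'],s['position'],s['force'],s['moment'],s['opening']*87)
```

```text
9.75 [ 0.53748334 -0.0984834   0.06566358] [ 4.26425992 -3.64963184  0.38014971] [-0.62989659 -1.68395063  0.03656198] 43.876950455992095
```

View pics/w4.png

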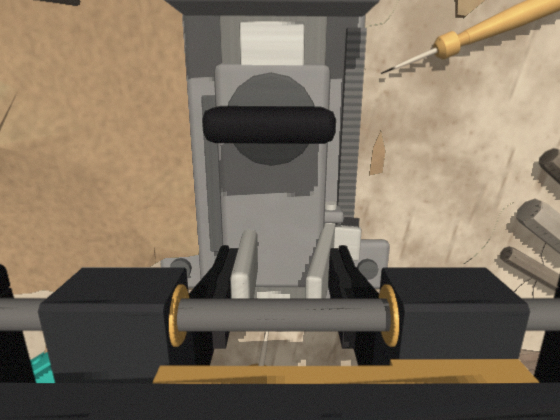

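Request:
send_rows --pt "0.2 0 0 0 0 0 1" --pt "0.2 0 0 0 0 0 1" --pt "0.2 0 0 0 0 0 1" --pt "0.2 0 0 0 0 0 1" --pt "0.2 0 0 0 0 0 1" --pt "0.1 0 0 0 0 0 1" --pt "0.1 0 0 0 0 0 1" --pt "0.1 0 0 0 0 0 1"

```text
time_s: 10.75
position: [0.5394, -0.067, 0.0656]
tcp_rot: [[0.054, 0.999, 0.004], [0.999, -0.054, -0.004], [-0.004, 0.004, -1.0]]
force: [3.4, -5.6, 0.5]
opening: 0.503
```

Run:
```python
from h import *
c=cap('top');s=status.read_state();print(s['time_s'],s['position'],s['force'],s['moment'],s['opening']*87)
im=cv2.resize(c['img'][160:250,170:350,::-1],None,fx=4.4,fy=4.4,interpolation=cv2.INTER_CUBIC);cv2.imwrite('pics/top2.png',im)
c=cap('scene')
im=cv2.resize(c['img'][150:310,170:370,::-1],None,fx=3.7,fy=3.7,interpolation=cv2.INTER_CUBIC);cv2.imwrite('pics/sc2.png',im)
```

```text
10.8 [ 0.53943145 -0.06664406  0.06567215] [ 3.72651772 -4.01773725  0.6014289 ] [-0.85567266 -1.5962727   0.02969923] 43.68345556742561
```

View pics/sc2.png

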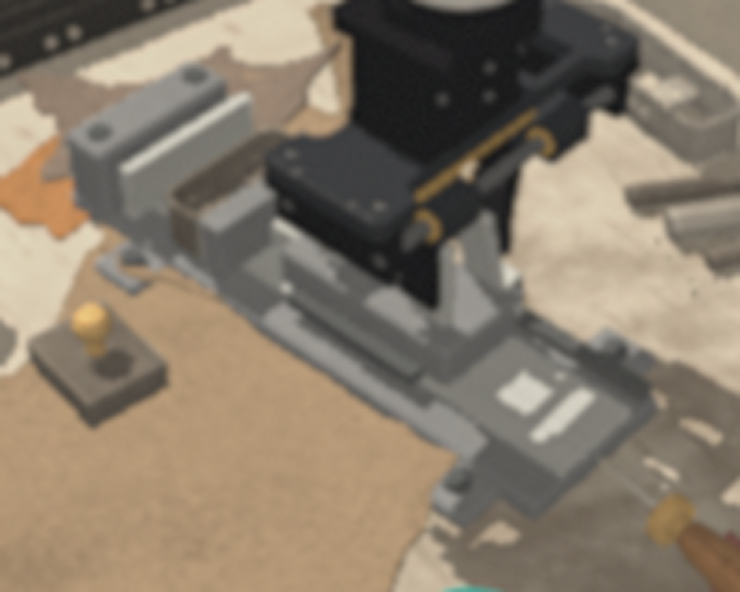

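View pics/top2.png

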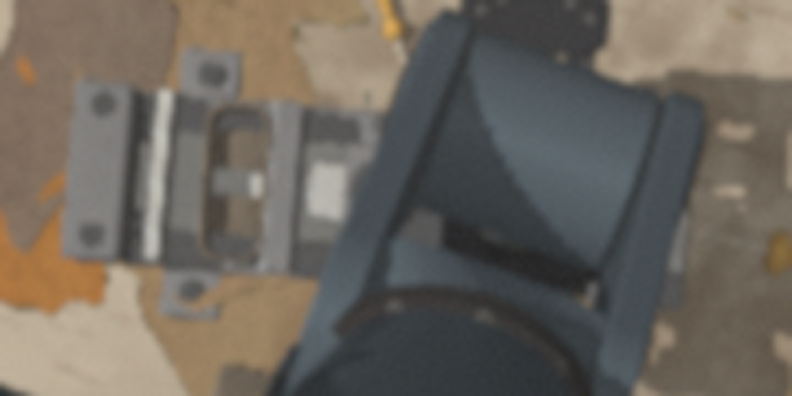

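Request:
send_rows --pt "0.06 0 0 0 0 0 1" --pt "0.06 0 0 0 0 0 1" --pt "0.06 0 0 0 0 0 1" --pt "0.06 0 0 0 0 0 1" --pt "0.06 0 0 0 0 0 1" --pt "0.06 0 0 0 0 0 1" --pt "0.06 0 0 0 0 0 1" --pt "0.06 0 0 0 0 0 1" --pt "0.06 0 0 0 0 0 1"

```text
time_s: 11.98
position: [0.5402, -0.0537, 0.0656]
tcp_rot: [[0.054, 0.999, 0.004], [0.999, -0.054, -0.004], [-0.004, 0.004, -1.0]]
force: [4.5, -5.7, 0.6]
opening: 0.504
```

Run:
```python
from h import *
c=cap('top');s=status.read_state();print(s['time_s'],s['position'],s['force'],s['moment'],s['opening']*87)
im=cv2.resize(c['img'][170:230,180:260,::-1],None,fx=9,fy=9,interpolation=cv2.INTER_CUBIC);cv2.imwrite('pics/top3.png',im)
```

```text
12.025 [ 0.54021332 -0.05344935  0.06566094] [ 4.69049035 -5.29398913  0.2801423 ] [-0.99331796 -1.58156626  0.00880767] 43.84861182662578
```

View pics/top3.png

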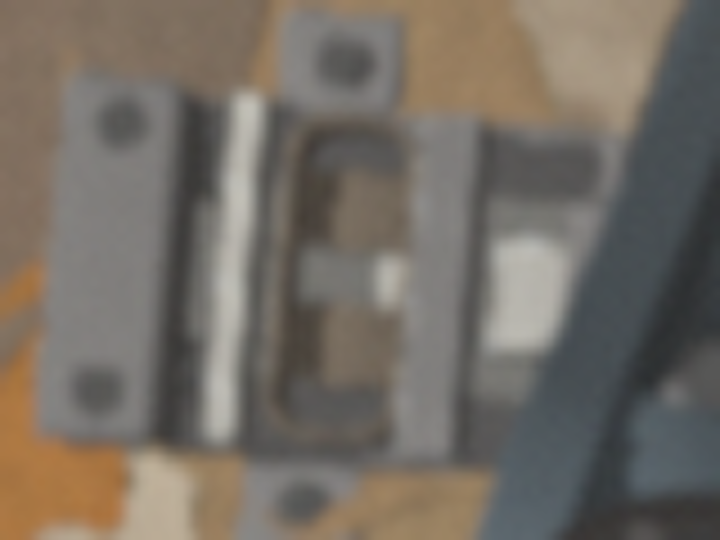

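Request:
send_rows --pt "0.04 0 0 0 0 0 1" --pt "0.04 0 0 0 0 0 1" --pt "0.04 0 0 0 0 0 1" --pt "0.04 0 0 0 0 0 1" --pt "0.04 0 0 0 0 0 1"

```text
time_s: 12.65
position: [0.5405, -0.0487, 0.0656]
tcp_rot: [[0.054, 0.999, 0.004], [0.999, -0.054, -0.004], [-0.004, 0.004, -1.0]]
force: [3.8, -5.5, -0.7]
opening: 0.503
```

Request:
send_rows --pt "0.03 0 0 0 0 0 1" --pt "0.03 0 0 0 0 0 1"

```text
time_s: 12.9
position: [0.5406, -0.0472, 0.0657]
tcp_rot: [[0.054, 0.999, 0.004], [0.999, -0.054, -0.004], [-0.004, 0.005, -1.0]]
force: [3.9, -5.0, 0.7]
opening: 0.506
```

Run:
```python
from h import *
c=cap('top');s=status.read_state();print(s['time_s'],s['position'],s['force'],s['moment'],s['opening']*87)
im=cv2.resize(c['img'][170:230,180:260,::-1],None,fx=9,fy=9,interpolation=cv2.INTER_CUBIC);cv2.imwrite('pics/top4.png',im)
```

```text
12.95 [ 0.54060397 -0.04707384  0.06564637] [ 3.46182853 -5.00515969  1.37395041] [-0.99639533 -1.61898937  0.03928939] 43.63458725173987
```

View pics/top4.png

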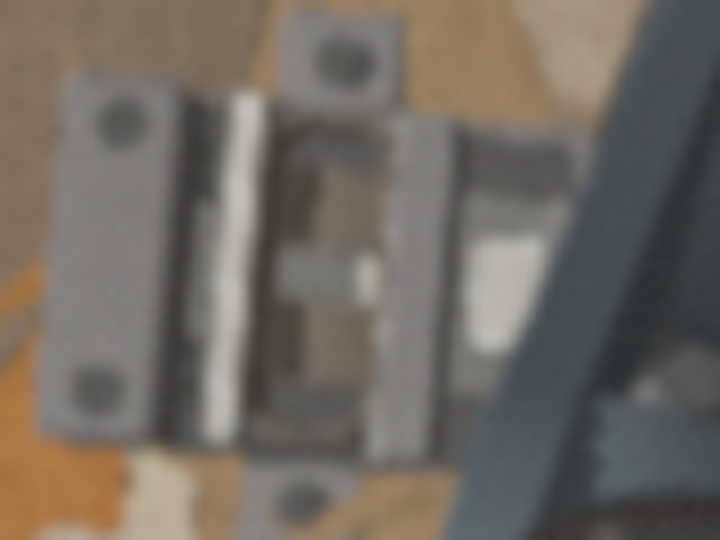

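Request:
send_rows --pt "0.02 0 0 0 0 0 1" --pt "0.02 0 0 0 0 0 1" --pt "0.02 0 0 0 0 0 1"

```text
time_s: 13.32
position: [0.5407, -0.0465, 0.0657]
tcp_rot: [[0.053, 0.999, 0.004], [0.999, -0.053, -0.005], [-0.005, 0.004, -1.0]]
force: [3.6, -9.0, 0.6]
opening: 0.501
```

Request:
send_rows --pt "0.02 0 0 0 0 0 1" --pt "0.02 0 0 0 0 0 1"

```text
time_s: 13.58
position: [0.5407, -0.0462, 0.0657]
tcp_rot: [[0.053, 0.999, 0.004], [0.999, -0.053, -0.006], [-0.006, 0.004, -1.0]]
force: [2.6, -11.5, 0.7]
opening: 0.504
```

Request:
send_rows --pt "0.02 0 0 0 0 0 1" --pt "0.02 0 0 0 0 0 1" --pt "0 0 0 0 0 0 1"

```text
time_s: 13.95
position: [0.5407, -0.0458, 0.0657]
tcp_rot: [[0.052, 0.999, 0.004], [0.999, -0.052, -0.007], [-0.007, 0.004, -1.0]]
force: [2.5, -12.5, -0.0]
opening: 0.507
```

Run:
```python
from h import *
c=cap('top');s=status.read_state();print(s['time_s'],s['position'],s['force'],s['moment'],s['opening']*87)
im=cv2.resize(c['img'][170:230,180:260,::-1],None,fx=9,fy=9,interpolation=cv2.INTER_CUBIC);cv2.imwrite('pics/top5.png',im)
cap('wrist','w5.png')
```

```text
14.0 [ 0.54071578 -0.04581165  0.06567548] [  2.85593666 -12.8563164    1.34267358] [-2.19556392 -1.25713074  0.04983198] 43.70248155105608
```

View pics/top5.png

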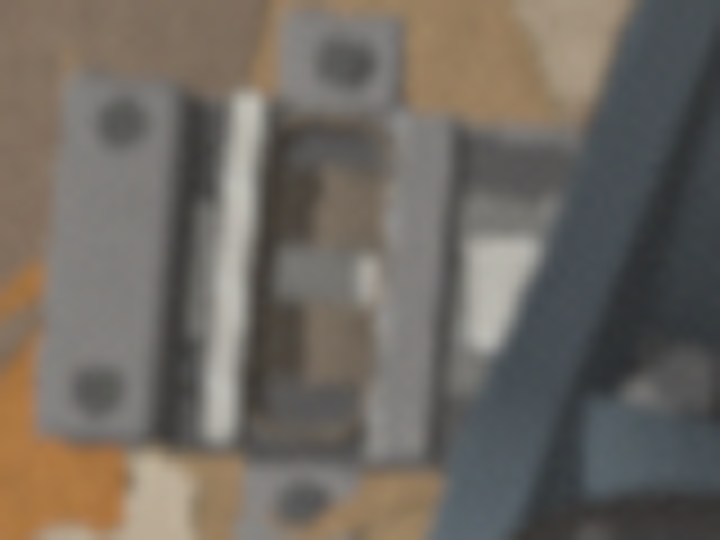

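View pics/w5.png

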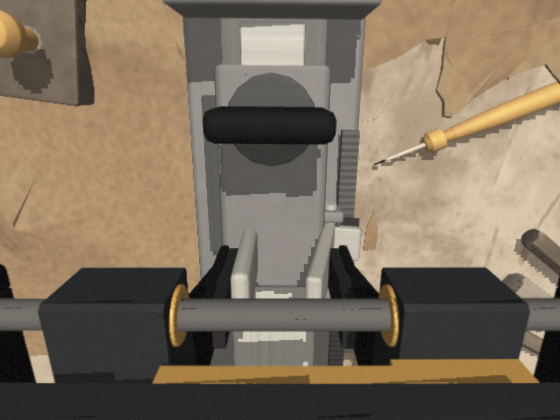

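Request:
send_rows --pt "0 0 0 0 0 0 -0.6" --pt "0 0 0 0 0 0 -0.8" --pt "0 0 0 0 0 0 -0.8" --pt "0 0 0 0 0 0 -0.8" --pt "0 0 0 0 0 0 -0.8"

```text
time_s: 14.68
position: [0.5358, -0.0405, 0.0642]
tcp_rot: [[0.055, 0.998, -0.006], [0.999, -0.055, 0.002], [0.001, -0.006, -1.0]]
force: [0.3, -0.2, -0.1]
opening: 0.887
```

Run:
```python
from h import *
c=cap('wrist','w6.png');s=status.read_state();print(s['time_s'],s['position'],s['force'],s['moment'],s['opening']*87)
```

```text
14.725 [ 0.53635879 -0.04060186  0.06430539] [-0.46723794  0.37464775  0.24756094] [-0.09375725  0.05925064 -0.07391895] 78.01436627338636
```

View pics/w6.png

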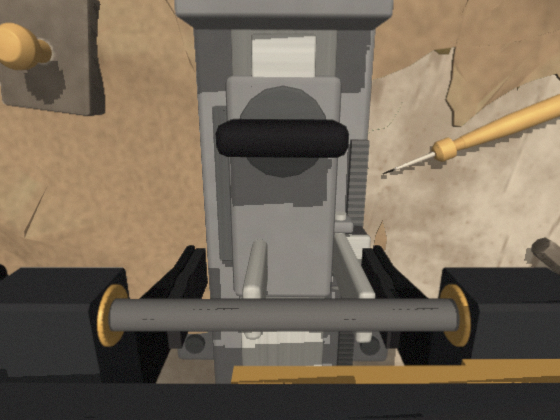

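Request:
send_rows --pt "0 0 -0.9 0 0 0 -0.8" --pt "0 0 -1 0 0 0 -0.8" --pt "0 0 -1 0 0 0 -0.8" --pt "0 0 -1 0 0 0 -0.8" --pt "0 0 -1 0 0 0 -0.8" --pt "0 0 -1 0 0 0 -0.8" --pt "0 0 0 0 0 0 -0.3" --pt "0 0 0 0 0 0 -0.3"

```text
time_s: 15.72
position: [0.5375, -0.0409, 0.2115]
tcp_rot: [[0.055, 0.998, -0.003], [0.998, -0.055, 0.001], [0.001, -0.003, -1.0]]
force: [0.1, 0.1, 0.7]
opening: 0.755
```

```bash
cat > m.py <<'E'
from h import *
def meas(c,box,z0,z1,name=''):
    u0,u1,v0,v1=box
    vv,uu=np.mgrid[v0:v1,u0:u1];uv=np.c_[uu.ravel(),vv.ravel()]
    uv=uv[c['depth'][uv[:,1],uv[:,0]]>0];P=bydepth(c,uv);Q=P[(P[:,2]>z0)&(P[:,2]<z1)]
    r=cv2.minAreaRect((Q[:,:2]*1000).astype(np.float32))
    print(name,len(Q),np.median(Q,0).round(4),np.round(r[0],1),np.round(r[1],1),round(r[2],2))
E
python3 - <<'E'
from m import *
c=cap('wrist','w7.png');s=status.read_state();print(s['time_s'],s['position'],s['force'],s['joint_positions'])
import pickle;pickle.dump(c,open('w7.pkl','wb'))
for d in models.masks_of('wrist','knob_grip')+models.masks_of('wrist','die_block'): print(d['confidence'],d['extent'])
E
```

```text
15.775 [ 0.53748945 -0.04099657  0.21118259] [0.82832112 0.85282156 0.38312805] [-1.62412064e+01  2.45319751e+01  9.50261000e+01 -7.44016380e-03
  6.06424280e+01 -1.30913396e+01]
0.92 [249.0, 87.6, 314.4, 138.0]
0.67 [220.7, 30.0, 340.8, 219.9]
0.58 [116.5, 31.7, 176.0, 105.4]
```

View pics/w7.png

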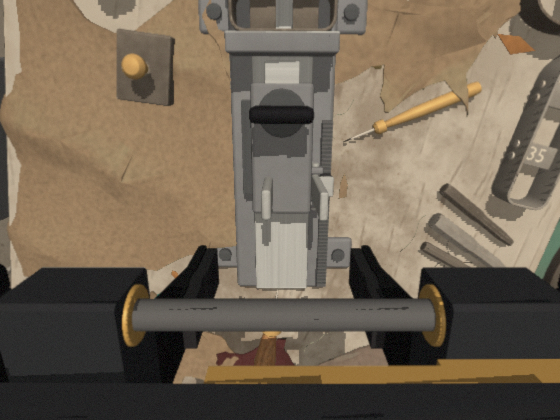

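Run:
```python
from m import *
import pickle;c=pickle.load(open('w7.pkl','rb'))
meas(c,(240,325,95,130),.085,.11,'knob')
meas(c,(255,280,170,225),.09,.115,'grip')
meas(c,(308,335,165,225),.09,.115,'lever')
meas(c,(215,345,28,55),.05,.065,'jaw')
meas(c,(215,345,0,35),.04,.0515,'die')
T=pose([.5389,.0262,.16],176.9)
go(T,10)
```

```text
knob 1124 [0.5388 0.0253 0.0925] [538.9  25.1] [12.7 49.2] 86.82
grip 318 [ 0.523  -0.0431  0.0984] [522.8 -43.6] [25.  8.] 86.08
lever 307 [ 0.5681 -0.0452  0.1004] [568.6 -46.8] [24.   7.3] 86.72
jaw 2572 [0.5422 0.0809 0.0549] [542.6  82.1] [18.9 94.4] 86.5
die 520 [0.5457 0.0927 0.049 ] [544.2 101.7] [23.8 88.3] 86.56
10 rows [0.234, 0.186, 0.205, -0.001, -0.002, -0.901]
```

Request:
send_rows --pt "0.234 0.186 0.205 0 0 -0.901 0" --pt "0.234 0.186 0.205 0 0 -0.901 0" --pt "0.234 0.186 0.205 0 0 -0.901 0" --pt "0.234 0.186 0.205 0 0 -0.901 0" --pt "0.234 0.186 0.205 0 0 -0.901 0" --pt "0.234 0.186 0.205 0 0 -0.901 0" --pt "0.234 0.186 0.205 0 0 -0.901 0" --pt "0.234 0.186 0.205 0 0 -0.901 0" --pt "0.234 0.186 0.205 0 0 -0.901 0" --pt "0.234 0.186 0.205 0 0 -0.901 0" --pt "0 0 0 0 0 0 0" --pt "0 0 0 0 0 0 0"

```text
time_s: 17.38
position: [0.5402, 0.0257, 0.161]
tcp_rot: [[-0.998, 0.056, -0.0], [0.056, 0.998, -0.0], [0.0, -0.0, -1.0]]
force: [-0.6, -0.1, -0.7]
opening: 0.499
```

Run:
```python
from m import *
c=cap('wrist','w8.png');s=status.read_state();print(s['time_s'],s['position'],s['force'],s['joint_positions'],s['opening']*87)
import pickle;pickle.dump(c,open('w8.pkl','wb'))
print(proj(c,[.5389,.0254,.094]))
go(pose([.5389,.0254,.071],176.9),4)
```

```text
17.425 [0.54041895 0.02562448 0.16122192] [-1.14712684  0.35409604  0.4467095 ] [-9.12166766e+00  2.85851304e+01  9.77137437e+01 -6.08960875e-03
  5.36925179e+01 -9.59462307e+01] 43.6877999676635
[[283.10233757 218.34015064]]
4 rows [0.015, -0.003, 0.902, -0.0, 0.0, -0.002]
```

View pics/w8.png

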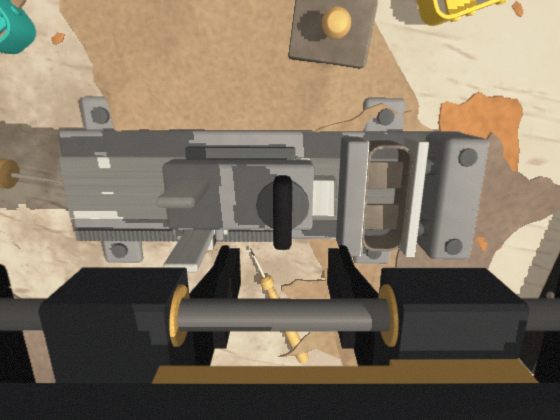

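Request:
send_rows --pt "0.015 0 0.9 0 0 0 0" --pt "0.015 0 0.9 0 0 0 0" --pt "0.015 0 0.9 0 0 0 0" --pt "0.015 0 0.9 0 0 0 0" --pt "0 0 0 0 0 0 0"

```text
time_s: 18.05
position: [0.5377, 0.0258, 0.07]
tcp_rot: [[-0.998, 0.055, -0.003], [0.055, 0.998, 0.001], [0.003, 0.0, -1.0]]
force: [-0.2, 0.2, -0.1]
opening: 0.503
```

Request:
send_rows --pt "0 0 0 0 0 0 0.3" --pt "0 0 0 0 0 0 0.6" --pt "0 0 0 0 0 0 1" --pt "0 0 0 0 0 0 1" --pt "0 0 0 0 0 0 1" --pt "0 0 0 0 0 0 1"

```text
time_s: 18.8
position: [0.5389, 0.025, 0.0719]
tcp_rot: [[-0.999, 0.053, 0.001], [0.053, 0.999, -0.001], [-0.001, -0.001, -1.0]]
force: [-0.9, -5.2, 3.9]
opening: 0.149
```

Run:
```python
from m import *
c=cap('wrist','w9.png');s=status.read_state();print(s['time_s'],s['position'],s['force'],s['moment'],s['joint_positions'],s['opening']*87)
```

```text
18.85 [0.53896734 0.02498125 0.07190913] [-1.35062897 -4.50878526  3.8608648 ] [-0.860477    0.22471687 -0.11488957] [ -9.1778492   36.73686275 101.46081856  -0.1052374   41.73872442
 -96.03913525] 12.641157266234451
```

View pics/w9.png

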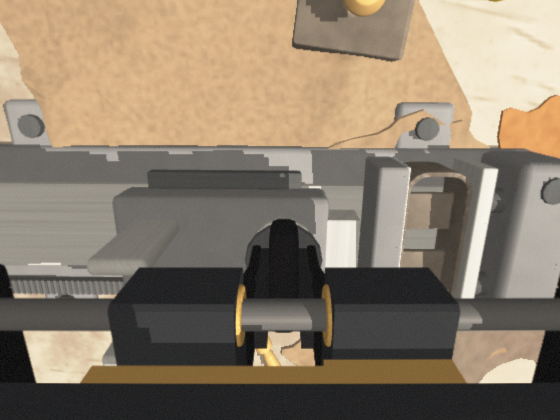

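Request:
send_rows --pt "0 -0.02 0 0 0 0.5 1" --pt "0 0 0 0 0 0.7 1" --pt "0 0 0 0 0 0.7 1" --pt "0 0 0 0 0 0.7 1" --pt "0 0 0 0 0 0.7 1"

```text
time_s: 19.48
position: [0.5389, 0.0249, 0.0719]
tcp_rot: [[-0.807, 0.591, 0.001], [0.591, 0.807, -0.001], [-0.001, -0.0, -1.0]]
force: [-1.6, -2.9, 2.6]
opening: 0.147
```

Run:
```python
from m import *
c=cap('wrist','w10.png');s=status.read_state();print(s['time_s'],s['position'],s['force'],s['moment'],s['joint_positions'],s['opening']*87)
```

```text
19.525 [0.53897067 0.02495613 0.07188726] [-1.2500825  -3.94044876  4.92230065] [-0.63432505  0.20023963  0.00396579] [-9.19360340e+00  3.67371937e+01  1.01466913e+02 -7.11787982e-02
  4.17293805e+01 -6.27645765e+01] 12.646360142829714
```

View pics/w10.png

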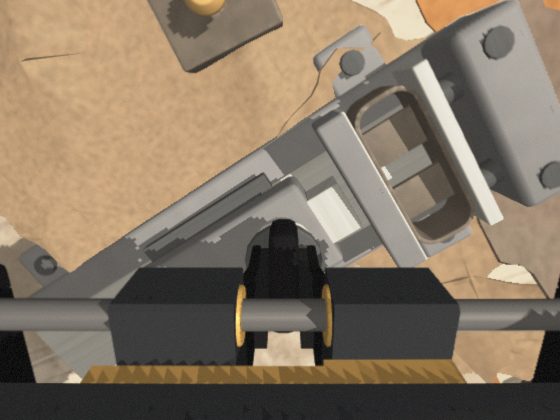

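Request:
send_rows --pt "0 0 0 0 0 0.7 1" --pt "0 0 0 0 0 0.7 1" --pt "0 0 0 0 0 0.7 1"

```text
time_s: 19.9
position: [0.539, 0.0249, 0.0719]
tcp_rot: [[-0.543, 0.84, 0.001], [0.84, 0.543, -0.001], [-0.001, 0.0, -1.0]]
force: [-1.2, -4.1, 4.4]
opening: 0.144
```

Run:
```python
from m import *
s=status.read_state();print(s['time_s'],s['position'],s['force'],s['moment'],s['tau'],s['joint_positions'],s['opening']*87)
```

```text
19.9 [0.53898052 0.02490007 0.07190487] [-1.16035343 -4.05993812  4.44512493] [-0.64962141  0.1603053   0.10312784] [ 1.73440620e+00 -3.86123586e+01 -9.16329861e+00  8.65053032e-01
 -3.84492427e-02 -4.93609104e-01] [-9.19596607e+00  3.67358924e+01  1.01465091e+02 -8.01901129e-02
  4.17316182e+01 -4.20168674e+01] 12.544111097483285
```

Request:
send_rows --pt "0 0 0 0 0 0.7 1" --pt "0 0 0 0 0 0.7 1" --pt "0 0 0 0 0 0.7 1"

```text
time_s: 20.27
position: [0.539, 0.0249, 0.0719]
tcp_rot: [[-0.206, 0.979, 0.001], [0.979, 0.206, -0.001], [-0.001, 0.001, -1.0]]
force: [-1.3, -4.1, 3.8]
opening: 0.148
```

Run:
```python
from m import *
s=status.read_state();print(s['time_s'],s['position'],s['force'],s['moment'],s['tau'],s['joint_positions'],s['opening']*87)
c=cap('wrist','w11.png')
```

```text
20.275 [0.5389972  0.02489687 0.07188427] [-1.31656358 -4.1203378   3.77716405] [-0.75240715  0.2193178   0.12038702] [  1.78584695 -38.64984155  -9.15287465   0.91001658  -0.04663024
  -0.48979618] [-9.19470008e+00  3.67386573e+01  1.01463513e+02 -8.36205711e-02
  4.17296245e+01 -2.10197648e+01] 12.894995341048066
```

View pics/w11.png

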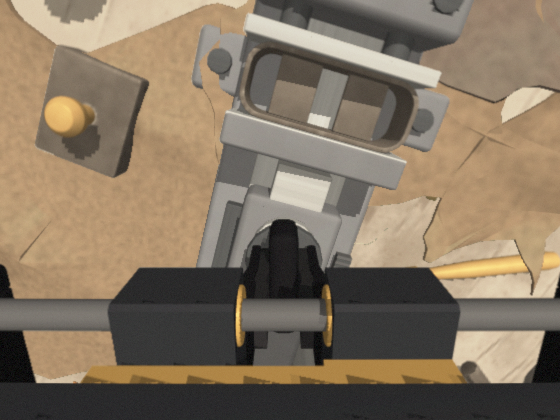

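Request:
send_rows --pt "0 0 0 0 0 0.7 1" --pt "0 0 0 0 0 0.7 1"

```text
time_s: 20.58
position: [0.539, 0.0247, 0.0719]
tcp_rot: [[0.035, 0.999, 0.001], [0.999, -0.035, -0.001], [-0.001, 0.001, -1.0]]
force: [-0.6, -4.3, 6.3]
opening: 0.149
```

Run:
```python
from m import *
s=status.read_state();print(s['time_s'],s['position'],s['force'],s['moment'],s['tau'][5],s['opening']*87)
```

```text
20.575 [0.53900577 0.02474357 0.07190717] [-0.5550023  -4.25177448  6.25209987] [-0.85390353  0.28342337  0.14014696] -0.490042045712471 12.947862029578337
```

Request:
send_rows --pt "0 0 0 0 0 0 1" --pt "0 0 0 0 0 0 0.5" --pt "0 0 0 0 0 0 0" --pt "0 0 0 0 0 0 0" --pt "0 0 0 0 0 0 0" --pt "0 0 -0.6 0 0 0 0" --pt "0 0 -1 0 0 0 0" --pt "0 0 -1 0 0 0 0" --pt "0 0 -1 0 0 0 0" --pt "0 0 -1 0 0 0 0" --pt "-0.5 0 -1 0 0 0 0" --pt "-0.5 0 0 0 0 0 0"

```text
time_s: 22.08
position: [0.5392, -0.0, 0.2141]
tcp_rot: [[0.035, 0.999, 0.006], [0.999, -0.035, -0.001], [-0.001, 0.006, -1.0]]
force: [-0.3, -0.1, -0.4]
opening: 0.499
```

Run:
```python
from m import *
c=cap('wrist','w12.png');s=status.read_state();print(s['time_s'],s['position'],s['force'],s['opening']*87,s['joint_positions'])
import pickle;pickle.dump(c,open('w12.pkl','wb'))
```

```text
22.125 [ 0.5383041  -0.00144818  0.21258738] [-0.1378266  -1.02576945 -0.41724104] 43.35921305132621 [-1.20148517e+01  2.42248841e+01  9.53122491e+01 -7.78129041e-02
  6.02748925e+01 -9.89779513e+00]
```

View pics/w12.png

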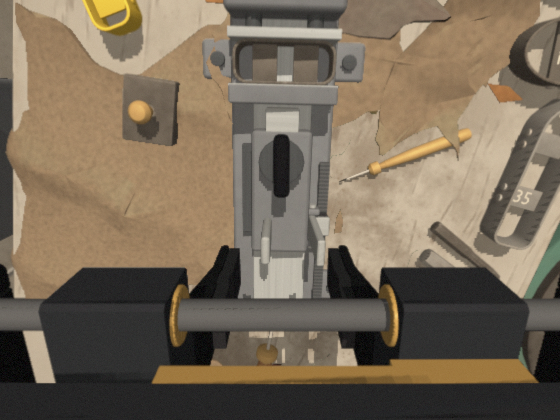

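Run:
```python
from m import *
import pickle;c=pickle.load(open('w12.pkl','rb'))
meas(c,(265,300,125,205),.085,.11,'knob')
meas(c,(255,280,195,280),.09,.115,'grip')
meas(c,(308,335,190,280),.09,.115,'lever')
meas(c,(220,345,80,108),.05,.065,'jaw')
meas(c,(225,345,35,90),.04,.0515,'die')
meas(c,(220,350,15,42),.0525,.065,'stop')
im=cv2.resize(c['img'][0:120,190:370,::-1],None,fx=4.4,fy=4.4,interpolation=cv2.INTER_CUBIC);cv2.imwrite('pics/w12a.png',im)
```

```text
knob 960 [0.5391 0.0263 0.0925] [539.   25.2] [48.9 12.8] 88.23
grip 280 [ 0.5232 -0.0417  0.0984] [526.  -26.7] [60.4  9.8] 79.12
lever 283 [ 0.5687 -0.0454  0.1004] [569.2 -47.2] [24.4  7.4] 86.72
jaw 2238 [0.5424 0.0812 0.0549] [542.6  82.1] [19.2 94. ] 87.1
die 1145 [0.5448 0.1182 0.0488] [544.  107.3] [36.5 93.4] 86.38
stop 1270 [0.5453 0.1291 0.055 ] [545.6 129.2] [ 8.5 93.7] 86.55
```

View pics/w12a.png

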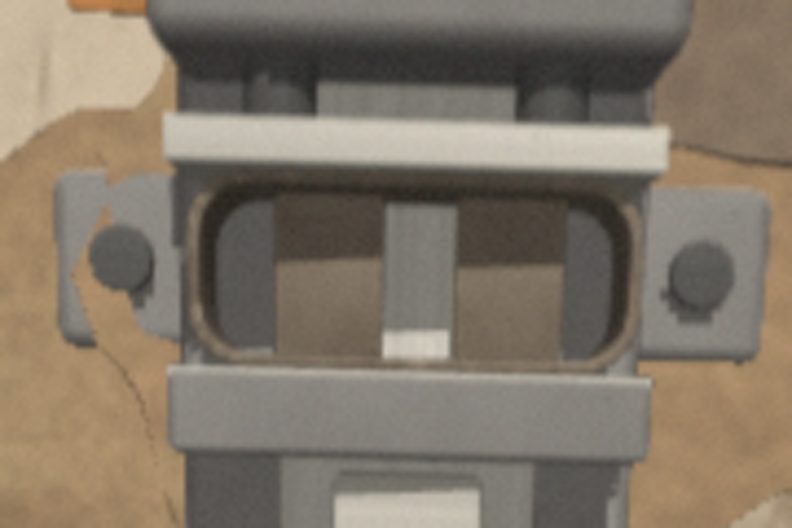

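```bash
python3 -c "
from rig import bot
print(bot.hand_in())"
```

```text
the job is handed in; nothing more can be done
None
```

The die is clamped against the stop plate, the lever is released and the hand is clear. I handed the job in at about 22 s.

- **Slide:** I squeezed the lever against the grip and slid the carriage forward about 72 mm, slowing down near the stop. At the stop the pushing force was about 13 N. About 5 N of that was carriage drag, so the die was held with roughly 7.5–8 N.
- **Lock:** I let go of the lever there. The carriage stayed in place in the wrist picture.
- **Clamp:** I turned the knob clockwise about 89° (1.55 rad), then opened the hand and lifted away. I stopped short of the end stop because the carriage started to creep back in the last step (0.16 mm, about 0.25 mm in all). That fits the lock's 20 N limit, and the turning moment read 0.14 N m, close to the 0.15 given for tight.

**Last checks:** In the final picture the die sits between jaw and stop plate. Jaw, die and stop plate measured 87.1°, 86.4° and 86.6°, so the die is square to within the measurement. The lever is back out, and the paper weight and scriber have not visibly moved. The awl is mostly hidden by the gripper in that picture.

**Doubtful:**
- The clamp force of about 20 N is worked out from knob travel and spring rate; I could not measure it directly.
- One final reading of the grip post was spoiled because the hand was in view. The knob and lever positions still agree with those taken before clamping, to within about 0.6 mm.

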